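# Open the folding recipe stand and pull-test its lock

### The job

Swing the folding recipe stand's wire back-rest up and over from folded until it snaps fully open, and leave it slack there for a moment. Then prove that it is locked: pull its red top bar steadily back towards the folded side with about 10 N (a newton or two either way) for a good second; it should stay open. Let go of it, still fully open, and leave the other things on the counter where they are.

Things in the scene. Friction and masses are not known exactly. Their poses are not given: they have to be found in the camera images.
- stand: Folding recipe stand, fixed to the counter on suction feet: a bamboo base board 190 mm (its x) by 180 mm (its y) with its top 16 mm above the counter, a ledge along its -x edge rising to 27 mm, and two 66 mm high hinge cheeks near its +x edge at y = +-78 mm. Origin: centre of the underside, on the counter. Its -x side roughly faces the robot.
- hinge (a point): The middle of the back-rest's hinge axis, fixed on the stand: 80 mm to +x of the stand's origin and 50 mm above the counter. The axis runs along the stand's y.
- bar (a point): Centre of the red round top bar of the back-rest: 12 mm thick, 90 mm long, along the stand's y, 150 mm from the hinge axis. Folded, it lies 50 mm above the counter, 70 mm to -x of the stand's origin; open, it stands 194 mm above the counter, 121 mm to +x of the stand's origin. A finger fits on either side of it.
- panel (a point): Centre of the bamboo panel in the back-rest, 50 mm from the hinge axis. The back-rest is a steel wire loop 120 mm wide over all, wire 10 mm thick, weighing about 0.25 kg; the panel fills it from 19 to 81 mm from the hinge, and from there to the bar it is open.
- brace (a joint): Angle of the back-rest's hinge, rad: 0 folded flat (start), 1.85 open at its stop, 16 degrees past upright towards the stand's +x. Its spring pushes towards folded below about 0.35 and towards open above. Lifting the bar from folded takes about 11 N; past the centre it runs to the stop by itself within a second or so. Open, it holds about 20 N at the bar; pulled harder, it lets go and folds.
- loop (a joint): Small elastic bend of the wire loop in its hinge hub, rad: 0 when nothing pulls on it, positive when the bar is pulled towards the folded side. About 0.001 rad for each newton of pull at the bar, square to the loop; that is 0.15 mm at the bar for each newton.
- bamboo_box: Bystander: bamboo box with a closed swing lid, 160 x 200 x 108 mm and a knob, on the robot's right. Origin: centre of the underside.
- dish: Bystander: green glass dish, 100 mm across, 35 mm high, beside the stand's -y side. Origin: centre of the underside.
- squeezer: Bystander: yellow plastic lemon squeezer, 88 mm across with a short tab, 42 mm high, beside the stand's +y side. Origin: centre of the underside.
- spoon_rest: Bystander: blue ceramic spoon rest, 75 x 100 x 15 mm, beyond the squeezer on the stand's +y side. Origin: centre of the underside.
- ladle: Bystander: steel ladle lying across the counter beyond the stand, 334 mm long, 50 mm high at most. Origin: under its bowl.
- salt_jar: Bystander: glass jar with a wooden cap, 60 mm across, 100 mm high, at the far right. Origin: centre of the underside.
- mug: Bystander: white mug, 80 mm across, 90 mm high, at the far left. Origin: centre of the underside.
- box_lid (a joint): Bystander: swing lid of the bamboo box, hinged at its far side, rad: 0 shut (start), growing as it opens; it falls shut by itself. To be left shut.

How it is judged:
On the way, in this order (a step that is already met when the one before it is completed fails the run):
1. the back-rest has snapped fully open (brace above 1.80) and hangs slack (no more than 3 N of pull) (value of joint brace above 1.8 rad and value of joint loop between -0.003 and 0.003 rad), for 0.3 s.
2. the open back-rest is pulled towards folded with 7 to 14 N for 0.6 s and stays open (value of joint brace above 1.8 rad and value of joint loop between 0.007 and 0.014 rad), for 0.6 s.
At the end, for the whole second after the job is handed in: The back-rest stands fully open against its stop (brace above 1.80 rad), at rest and slack (loop bend within 0.003 rad) (all of step 1 and velocity of joint brace between -0.05 and 0.05 rad/s); the robot touches nothing.
It fails at once if a bystander is moved more than 30 mm (distance of any of dish, squeezer, spoon_rest, ladle, salt_jar, mug from where it was at the start of the episode above 0.03 m).
It fails at once if the bamboo box's lid is opened (value of joint box_lid above 0.3 rad).
It also fails if it takes over 67 s, if anything falls off the work surface, if the arm or the gripper's body presses on something with over 40 N, if the wrist force passes 120 N, or if a joint passes its speed limit or range.

### The arm

A 6-joint arm with a two-finger parallel gripper is mounted at the origin on the work surface. World frame = base frame: x ahead of the robot, y to its left, z up, the work surface at z = 0. Lengths are in m, angles in rad, forces in N, time in s.
With the tool pointing down it reaches from about 0.4 to 0.925 m from the base axis. Payload 12.5 kg.
Tool frame: the origin (TCP) lies at the centre of the arm's flange, where the gripper is bolted on; the fingertips stand 190 mm ahead of it and the grasp point (between the pads) lies 171 mm ahead of it (tcp_to_tips is the distance from the TCP to the fingertips, in m); z points along the fingers, y is the line along which they close (so a half turn about z gives the same grasp; the last joint's range is limited). The gripper opens to 95 mm and grips with 3 to 60 N. Pads are 20 mm wide; open, the fingers measure 119 mm over their backs; the gripper's body (75 mm by 180 mm) begins 59 mm behind the grasp point.
Start: joints at [-0.106, 0.491, 1.559, -0, 1.092, -0.106], TCP at [0.625, 0, 0.405] pointing down, gripper open.
Joint ranges: [-3.1, 3.1], [-0.84, 2.19], [0.05, 2.79], [-1.13, 4.28], [0.06, 2.93], [-2.69, 2.69]. Speed limits (rad/s): [2.22, 2.22, 2.79, 3.14, 3.14, 3.14].

### API

Orientations are given as a rotation vector (axis times angle).
In Python, from workcell import get_state, grab_frame, finish_job, tcp_to_tips gives the robot as it stands.
- The arm moves only by the tool send_rows, never from a script. Its argument "moves" is one flat list of numbers, 7 for each row, row after row: the turn, a rotation vector about the world's x, y, z each as a share of 90 degrees, from -1 to 1, then the shift along the world's x, y, z each as a share of 0.1 m, from -1 to 1, then the gripper command: -1 is fully open, 1 is shut, values between are in proportion. In form: [rx, ry, rz, tx, ty, tz, grip, rx, ry, rz, tx, ty, tz, grip, ...]. A call has 1 to 8 rows; each row shifts and turns the commanded pose from where the row before left it; what a row does not reach is not made up. A row lasts 1/10 s, in which the tool goes at most 50 mm and 8.59 degrees, less where a joint would pass 70% of its speed; a pose out of reach is approached as far as the arm can. A call with a number of a shift or a turn outside -1 to 1 is refused whole. A call with a gripper value outside its range is refused whole. The fingers move at their own pace and stop on an object; "force" is the grip in N (left out, the last holds). Time passes only in rows, so rows that do not move let the fingers close. It gives the time, the measured TCP pose, the force, the opening and the grip force at its end, in the units of the state.
- get_state(): the state, without advancing time (a new reading comes with each control period).
- grab_frame(name): name is "scene" or "side" or "wrist"; returns a dict with "color" (400x640x3 uint8, red, green, blue), "z_map" (400x640 float32, m along the optical axis (not along the pixel's ray), 0 where there is no reading), "vertical_fov" (degrees; the focal length in pixels is half the picture's height over the tangent of half this angle, whatever the lens; pixels are square), "cx", "cy" (the principal point, pixels), "R" (3x3) and "t" (3): a world point X has camera coordinates R X + t. Camera axes: x right, y down, z forward; pixel columns grow to the right and rows downward; lengths in m; the calibration is good to about 2 mm. A picture is of the moment at which its call begins.
- finish_job(): hands the job in; it is judged then, once.
The state is a dict: "time_s": time; "joint_pos": joint angles; "dq": joint speeds; "joint_torque": joint torques, N m; "ee_pos": TCP position; "orientation": TCP orientation; "contact_force": force on the tool from outside, world axes, zero at the start; "wrist_torque": the same for the moment, N m; "opening": finger opening in m; "finger_force": force on a finger pad.
Only numpy, scipy, OpenCV 4.12 (cv2) and the standard library are available. Lean on these libraries where they do the work, as an engineer would, in place of code of your own. Each camera call takes 0.05 s, during which the arm holds its last target. There are 200 camera calls.

## Working session

There is one attempt and no reset: what is moved stays moved. The work goes in short steps, Python scripts to look and compute and a tool call to move; the robot and the scene stay as the last step left them, time stands still between calls to the robot, and variables do not carry over. Pictures are saved under pics/ and viewed, at most 10 in all, crops included, and the job is handed in when it is done.

Besides the shell and the picture viewer there is one more tool, called after "Request:" as name(argument=value, ...) on one line, values as JSON. send_rows: Moves the arm, as the interface text tells. Its arguments: {"type":"object","properties":{"moves":{"type":"array"},"force":{"type":"number"}},"required":["moves"]}

```bash
mkdir -p pics; cat > h.py <<'E'
import numpy as np, cv2
from workcell import *
def pts(f):
    z=f["z_map"];h,w=z.shape;F=h/2/np.tan(np.radians(f["vertical_fov"])/2)
    u,v=np.meshgrid(np.arange(w),np.arange(h))
    c=np.stack([(u-f["cx"])/F*z,(v-f["cy"])/F*z,z],-1)
    return (c-np.array(f["t"]))@np.array(f["R"])
def red(f):
    q=cv2.cvtColor(f["color"],cv2.COLOR_RGB2HSV)
    return ((q[...,0]<8)|(q[...,0]>172))&(q[...,1]>150)&(q[...,2]>60)
def save(f,n): cv2.imwrite("pics/"+n,f["color"][...,::-1])
E
python3 - <<'E'
from h import *
for n in("scene","side"):
    f=grab_frame(n);save(f,n+"0.png");P=pts(f);m=red(f)&(f["z_map"]>0)
    k,l,s,c=cv2.connectedComponentsWithStats(m.astype(np.uint8))
    for i in range(1,k):
        if s[i,4]>30:
            p=P[l==i];ce=np.median(p,0);_,_,V=np.linalg.svd(p-p.mean(0),full_matrices=False)
            print(n,s[i],ce.round(4),V[0].round(3),p.min(0).round(3),p.max(0).round(3))
print(get_state())
E
```

```text
scene [ 124   35   44   65 1811] [-0.3382  0.0749  0.1397] [-0.062 -0.502 -0.863] [-0.432 -0.111 -0.002] [-0.031  0.182  0.28 ]
scene [311 169  15  20  78] [0.4864 0.0267 0.0523] [ 0.203 -0.979  0.022] [ 0.475 -0.016  0.045] [0.499 0.073 0.059]
side [262 190  20  17  94] [0.484  0.0281 0.0524] [ 0.162 -0.984  0.067] [ 0.472 -0.015  0.016] [0.499 0.086 0.059]
{'time_s': 0.1, 'joint_pos': array([-1.05603849e-01,  4.91459520e-01,  1.55936714e+00, -9.30330773e-06,
        1.09166023e+00, -1.05585526e-01]), 'dq': array([ 0.00076798, -0.0024887 , -0.00148673, -0.00077319, -0.00139499,
       -0.00078357]), 'joint_torque': array([ 2.47082615e-03, -6.13621187e+01, -2.58604574e+01,  6.93451893e-02,
        4.70101309e-02, -2.07912552e-05]), 'ee_pos': array([6.24974869e-01, 2.23028354e-05, 4.04252159e-01]), 'orientation': array([-2.22096887e+00, -2.22093771e+00,  8.92920788e-04]), 'contact_force': array([-0.25715465, -0.33477715, -0.61418461]), 'wrist_torque': array([ 0.03742756, -0.0230408 , -0.00030453]), 'finger_force': 0.0, 'opening': 0.09528380688649615}
```

View pics/scene0.png

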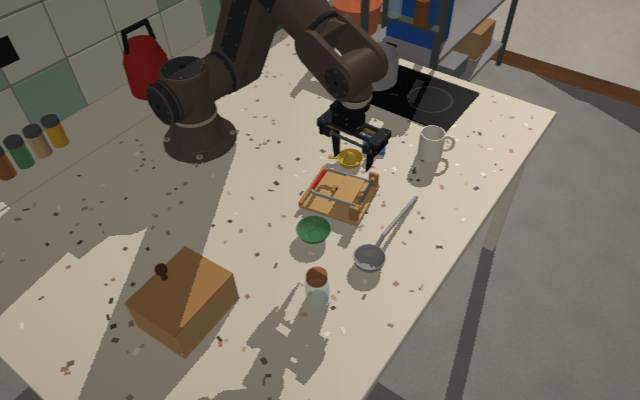

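View pics/side0.png

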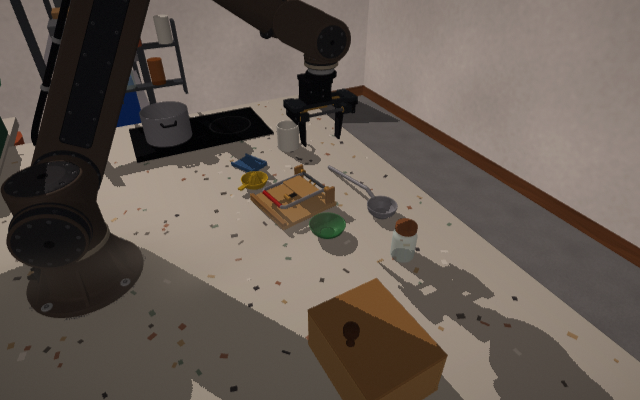

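The scene and side views agree. The stand is at scene (338,195) / side (292,198), and its red bar at scene (318,179) / side (272,198) is near (0.486, 0.028, 0.05), with a yaw of about 11°. The squeezer and spoon rest are on its left, the dish on its right and the ladle beyond it. Next I'll refine with the wrist view.

```bash
python3 - <<'E'
from h import *
f=grab_frame("wrist");save(f,"w0.png")
def fit(f):
    m=red(f).astype(np.uint8)
    k,l,s,c=cv2.connectedComponentsWithStats(m)
    R=np.array(f["R"]);t=np.array(f["t"]);o=-R.T@t;F=200/np.tan(np.radians(f["vertical_fov"])/2)
    for i in range(1,k):
        if s[i,4]<60: continue
        v,u=np.nonzero(l==i)
        d=np.stack([(u-f["cx"])/F,(v-f["cy"])/F,np.ones(len(u))],-1)@R
        p=o+d*((0.05-o[2])/d[:,2])[:,None]
        (c0,wh,a)=cv2.minAreaRect(p[:,:2].astype(np.float32)*1000)
        print(s[i],np.round(c0,1),np.round(wh,1),round(a,2),"cam",o.round(3))
for n in("wrist","scene","side"):
    print(n);fit(f if n=="wrist" else grab_frame(n))
E
```

```text
wrist
[195 128  31  75 733] [485.8  28.4] [11.7 89.5] 11.12 cam [0.625 0.066 0.384]
scene
[ 124   35   44   65 1818] [-458.8  165.3] [163.5 486.6] 57.34 cam [ 1.166 -0.841  1.104]
[311 169  15  20  80] [485.3  31.7] [11.2 88.6] 11.4 cam [ 1.166 -0.841  1.104]
side
[262 190  20  17  96] [484.1  32.2] [14.3 92.3] 10.88 cam [ 0.191 -0.847  0.71 ]
```

View pics/w0.png

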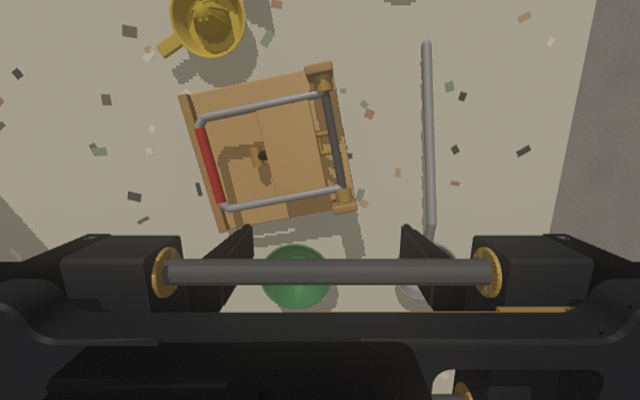

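The wrist view shows the red bar running from (200,125) to (220,205) px, inside the wire loop, with nothing in the approach path. That puts the bar at (0.486, 0.029, 0.050) with a yaw of +11.1°. I'll move above it and go down astride it.

Request:
send_rows(moves=[0, 0, 0.062, -0.35, 0.08, -0.2, -0.26, 0, 0, 0.061, -0.35, 0.07, -0.2, -0.26, 0, 0, 0, -0.35, 0.07, -0.2, -0.26, 0, 0, 0, -0.34, 0.07, -0.2, -0.26, 0, 0, 0, 0, 0, -0.3, -0.26, 0, 0, 0, 0, 0, -0.3, -0.26, 0, 0, 0, 0, 0, -0.4, -0.26, 0, 0, 0, 0, 0, 0, -0.26], force=30)

```text
time_s: 1.05
ee_pos: [0.4853, 0.029, 0.2215]
orientation: [-1.993, -2.421, 0.006]
contact_force: [0.3, 0.2, 1.0]
opening: 0.06
finger_force: 0.0
```

Request:
send_rows(moves=[0, 0, 0, 0, 0, 0, -0.26, 0, 0, 0, 0, 0, 0, -0.26])

```text
time_s: 1.25
ee_pos: [0.4864, 0.029, 0.2263]
orientation: [1.996, 2.424, 0.002]
contact_force: [-0.4, 0.1, 0.5]
opening: 0.0602
finger_force: 0.0
```

```bash
python3 - <<'E'
from h import *
f=grab_frame("wrist");save(f,"w1.png")
E
```

```text
(no output)
```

View pics/w1.png

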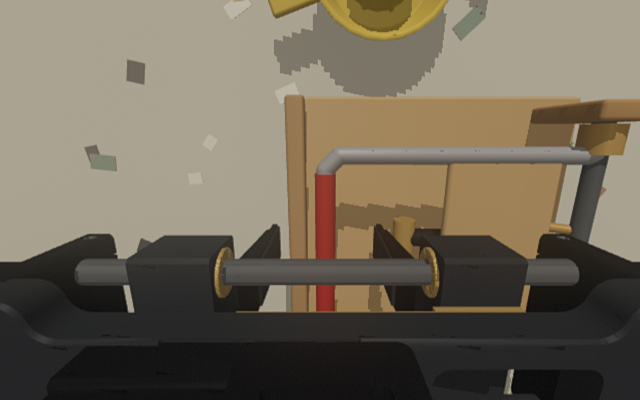

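The wrist view shows the bar (326, 175–310) square and centred between the fingers at columns 278 and 378. I'll close on it.

Request:
send_rows(moves=[0, 0, 0, 0, 0, -0.03, 1, 0, 0, 0, 0, 0, 0, 1, 0, 0, 0, 0, 0, 0, 1, 0, 0, 0, 0, 0, 0, 1, 0, 0, 0, 0, 0, 0, 1, 0, 0, 0, 0, 0, 0, 1], force=30)

```text
time_s: 1.9
ee_pos: [0.486, 0.029, 0.2218]
orientation: [1.997, 2.425, 0.0]
contact_force: [0.1, 0.5, 0.1]
opening: 0.0173
finger_force: 0.0
```

```bash
python3 - <<'E'
import numpy as np
a=np.array([0,.1,.2,.3,.4,.5,.6,.7,.8,.9,1.0,1.1,1.2,1.3,1.4,1.5,1.6,1.7,1.8,1.85])
h=150*np.array([1-np.cos(a),np.sin(a)])
ux=np.array([.981,.193])
for i in range(1,len(a)): print(a[i],np.round(np.r_[ux*h[0,i],h[1,i]],1),np.round(np.diff(np.c_[np.outer(h[0],ux),h[1]],axis=0)[i-1]/100,3))
E
```

```text
0.1 [ 0.7  0.1 15. ] [0.007 0.001 0.15 ]
0.2 [ 2.9  0.6 29.8] [0.022 0.004 0.148]
0.3 [ 6.6  1.3 44.3] [0.036 0.007 0.145]
0.4 [11.6  2.3 58.4] [0.05  0.01  0.141]
0.5 [18.   3.5 71.9] [0.064 0.013 0.135]
0.6 [25.7  5.1 84.7] [0.077 0.015 0.128]
0.7 [34.6  6.8 96.6] [0.089 0.018 0.119]
0.8 [ 44.6   8.8 107.6] [0.1  0.02 0.11]
0.9 [ 55.7  11.  117.5] [0.111 0.022 0.099]
1.0 [ 67.6  13.3 126.2] [0.12  0.024 0.087]
1.1 [ 80.4  15.8 133.7] [0.128 0.025 0.075]
1.2 [ 93.8  18.5 139.8] [0.134 0.026 0.061]
1.3 [107.8  21.2 144.5] [0.14  0.027 0.047]
1.4 [122.1  24.  147.8] [0.144 0.028 0.033]
1.5 [136.7  26.9 149.6] [0.146 0.029 0.018]
1.6 [151.4  29.8 149.9] [0.147 0.029 0.003]
1.7 [166.1  32.7 148.7] [ 0.147  0.029 -0.012]
1.8 [180.6  35.5 146.1] [ 0.145  0.028 -0.027]
1.85 [187.7  36.9 144.2] [ 0.071  0.014 -0.019]
```

Request:
send_rows(moves=[0, 0, 0, 0, 0, 0, 1, 0, 0, 0, 0, 0, 0, 1, 0, 0, 0, 0, 0, 0, 1, 0, 0, 0, 0, 0, 0, 1])

```text
time_s: 2.3
ee_pos: [0.4863, 0.029, 0.2218]
orientation: [1.996, 2.425, 0.001]
contact_force: [4.4, 1.5, -0.3]
opening: 0.0113
finger_force: 30.0
```

Request:
send_rows(moves=[0, 0, 0, 0.007, 0.001, 0.15, 1, 0, 0, 0, 0.022, 0.004, 0.148, 1, 0, 0, 0, 0, 0, 0, 1])

```text
time_s: 2.6
ee_pos: [0.4889, 0.0296, 0.2521]
orientation: [1.996, 2.425, 0.0]
contact_force: [2.9, 0.8, -8.0]
opening: 0.0112
finger_force: 30.0
```

The lift is working, at 8 N. I'll continue along the arc.

Request:
send_rows(moves=[0, 0, 0, 0.036, 0.007, 0.145, 1, 0, 0, 0, 0.05, 0.01, 0.141, 1, 0, 0, 0, 0.064, 0.013, 0.135, 1, 0, 0, 0, 0.077, 0.015, 0.128, 1, 0, 0, 0, 0.089, 0.018, 0.119, 1, 0, 0, 0, 0.1, 0.02, 0.11, 1, 0, 0, 0, 0, 0, 0, 1])

```text
time_s: 3.3
ee_pos: [0.5295, 0.0377, 0.3313]
orientation: [-1.995, -2.424, 0.005]
contact_force: [-18.0, -3.6, 33.1]
opening: 0.0111
finger_force: 30.0
```

```bash
python3 - <<'E'
from h import *
f=grab_frame("side");save(f,"s1.png");m=red(f)&(f["z_map"]>0);p=pts(f)[m];print(len(p),np.median(p,0))
cv2.imwrite("pics/s1c.png",cv2.resize(f["color"][100:260,180:420,::-1],None,fx=3,fy=3))
E
```

```text
286 [0.27827015 0.90603611 0.3036162 ]
```

View pics/s1c.png

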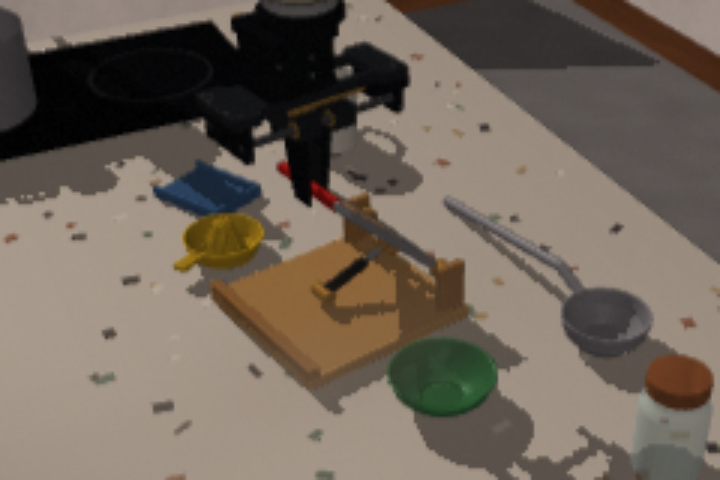

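The side crop shows the bar (red, around (310,185) px) held between the fingers at roughly 45°, with no bystanders touched. The force is mostly radial from the tight grip, and the spring already pushes open. I'll loosen the fingers into a cage and follow the arc.

Request:
send_rows(moves=[0, 0, 0, 0, 0, 0, 0.37, 0, 0, 0, 0, 0, 0, 0.37, 0, 0, 0, 0, 0, 0, 0.37])

```text
time_s: 3.65
ee_pos: [0.5316, 0.0378, 0.3303]
orientation: [1.994, 2.421, 0.006]
contact_force: [10.1, 2.9, 7.6]
opening: 0.0282
finger_force: 5.1
```

Request:
send_rows(moves=[0, 0, 0, 0.111, 0.022, 0.099, 0.37, 0, 0, 0, 0.12, 0.024, 0.087, 0.37, 0, 0, 0, 0.128, 0.025, 0.075, 0.37, 0, 0, 0, 0, 0, 0, 0.37])

```text
time_s: 4.05
ee_pos: [0.5696, 0.0452, 0.3555]
orientation: [1.993, 2.419, 0.01]
contact_force: [22.4, 3.8, -7.5]
opening: 0.0301
finger_force: 11.3
```

Request:
send_rows(moves=[0, 0, 0, 0.134, 0.026, 0.061, 0.37, 0, 0, 0, 0.14, 0.027, 0.047, 0.37, 0, 0, 0, 0.144, 0.028, 0.033, 0.37, 0, 0, 0, 0.146, 0.029, 0.018, 0.37, 0, 0, 0, 0, 0, 0, 0.37])

```text
time_s: 4.55
ee_pos: [0.6255, 0.0562, 0.3702]
orientation: [1.994, 2.422, 0.007]
contact_force: [20.0, 2.8, -8.9]
opening: 0.03
finger_force: 10.2
```

Request:
send_rows(moves=[0, 0, 0, 0.147, 0.029, 0.003, 0.37, 0, 0, 0, 0.147, 0.029, -0.012, 0.37, 0, 0, 0, 0.145, 0.028, -0.027, 0.37, 0, 0, 0, 0.071, 0.014, -0.02, 0.37, 0, 0, 0, 0, 0, 0, 0.37, 0, 0, 0, 0, 0, 0, 0.37])

```text
time_s: 5.15
ee_pos: [0.6733, 0.0659, 0.3653]
orientation: [-1.996, -2.425, 0.001]
contact_force: [0.7, 0.9, 0.5]
opening: 0.0298
finger_force: 0.0
```

```bash
python3 - <<'E'
from h import *
f=grab_frame("side");m=red(f)&(f["z_map"]>0);p=pts(f)
m&=(p[...,1]<.3)&(p[...,0]>.4)&(p[...,2]>.02);p=p[m];print(len(p),np.median(p,0),p.min(0),p.max(0))
cv2.imwrite("pics/s2c.png",cv2.resize(f["color"][60:260,180:420,::-1],None,fx=3,fy=3))
print(get_state()["contact_force"])
E
```

```text
55 [0.67687464 0.04870923 0.19734826] [0.66083289 0.02036085 0.17733685] [0.68921812 0.11086321 0.21086068]
[ 0.2716115   0.02282676 -0.23903215]
```

View pics/s2c.png

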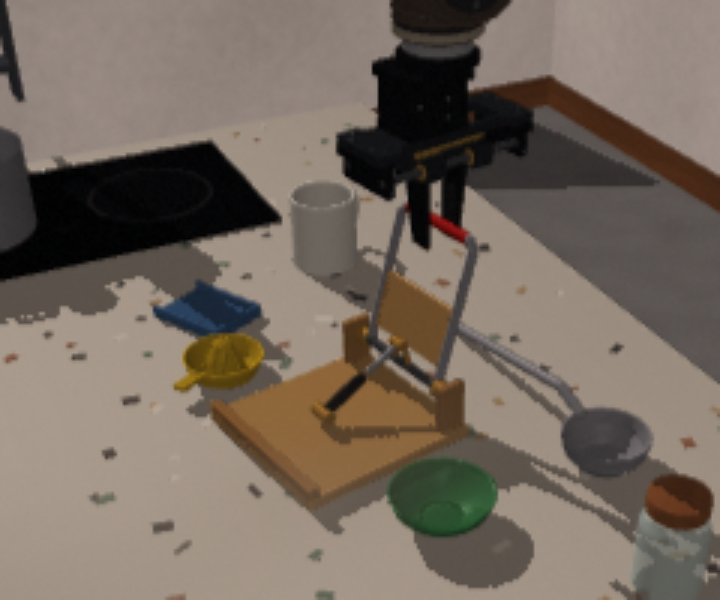

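The side crop shows the back-rest standing open with the bar at (435,222) px between the fingers, contact force about zero and bystanders in place. I'll hold it slack, then bring the far finger to the bar.

Request:
send_rows(moves=[0, 0, 0, 0, 0, 0, 0.37, 0, 0, 0, 0, 0, 0, 0.37, 0, 0, 0, 0, 0, 0, 0.37, 0, 0, 0, 0, 0, 0, 0.37, 0, 0, 0, 0, 0, 0, 0.37, 0, 0, 0, 0, 0, 0, 0.37, 0, 0, 0, 0, 0, 0, 0.37])

```text
time_s: 5.9
ee_pos: [0.6738, 0.0659, 0.3658]
orientation: [1.997, 2.425, 0.0]
contact_force: [-0.2, 0.1, -0.1]
opening: 0.0294
finger_force: 0.0
```

Request:
send_rows(moves=[0, 0, 0, -0.03, -0.006, 0, 0.37, 0, 0, 0, -0.02, -0.004, 0, 0.37, 0, 0, 0, 0, 0, 0, 0.37, 0, 0, 0, 0, 0, 0, 0.37])

```text
time_s: 6.3
ee_pos: [0.6688, 0.0649, 0.3658]
orientation: [1.997, 2.425, 0.0]
contact_force: [-0.7, 0.2, 0.1]
opening: 0.03
finger_force: 0.0
```

Request:
send_rows(moves=[0, 0, 0, -0.01, -0.002, 0, 0.37, 0, 0, 0, -0.01, -0.002, 0, 0.37, 0, 0, 0, 0, 0, 0, 0.37])

```text
time_s: 6.6
ee_pos: [0.6669, 0.0646, 0.366]
orientation: [1.996, 2.425, 0.001]
contact_force: [3.7, 0.7, 0.3]
opening: 0.03
finger_force: 1.5
```

Request:
send_rows(moves=[0, 0, 0, -0.01, -0.002, 0, 0.37, 0, 0, 0, 0, 0, 0, 0.37, 0, 0, 0, 0, 0, 0, 0.37])

```text
time_s: 6.9
ee_pos: [0.6661, 0.0644, 0.3661]
orientation: [1.996, 2.424, 0.002]
contact_force: [5.0, 0.6, 1.7]
opening: 0.0303
finger_force: 2.8
```

Request:
send_rows(moves=[0, 0, 0, -0.01, -0.002, 0, 0.37, 0, 0, 0, 0, 0, 0, 0.37, 0, 0, 0, 0, 0, 0, 0.37])

```text
time_s: 7.2
ee_pos: [0.6653, 0.0642, 0.3663]
orientation: [1.995, 2.423, 0.004]
contact_force: [6.7, 1.6, 0.1]
opening: 0.0297
finger_force: 3.8
```

Request:
send_rows(moves=[0, 0, 0, -0.005, -0.001, 0, 0.37, 0, 0, 0, 0, 0, 0, 0.37, 0, 0, 0, 0, 0, 0, 0.37])

```text
time_s: 7.5
ee_pos: [0.6649, 0.0641, 0.3664]
orientation: [1.995, 2.423, 0.004]
contact_force: [8.8, 2.6, 0.4]
opening: 0.0301
finger_force: 4.3
```

Request:
send_rows(moves=[0, 0, 0, -0.006, -0.001, 0, 0.37, 0, 0, 0, 0, 0, 0, 0.37, 0, 0, 0, 0, 0, 0, 0.37, 0, 0, 0, 0, 0, 0, 0.37])

```text
time_s: 7.9
ee_pos: [0.6645, 0.0641, 0.3665]
orientation: [1.995, 2.423, 0.005]
contact_force: [10.6, 1.6, 1.4]
opening: 0.0302
finger_force: 4.9
```

```bash
python3 -c "
from h import *
print(get_state()['contact_force'],get_state()['finger_force'])"
```

```text
[10.57608344  1.61535754  1.3547407 ] 4.882749170064926
```

The pull is about 10.5 N, so I'll hold it there.

Request:
send_rows(moves=[0, 0, 0, 0, 0, 0, 0.37, 0, 0, 0, 0, 0, 0, 0.37, 0, 0, 0, 0, 0, 0, 0.37, 0, 0, 0, 0, 0, 0, 0.37, 0, 0, 0, 0, 0, 0, 0.37, 0, 0, 0, 0, 0, 0, 0.37, 0, 0, 0, 0, 0, 0, 0.37, 0, 0, 0, 0, 0, 0, 0.37])

```text
time_s: 8.7
ee_pos: [0.6645, 0.0641, 0.3665]
orientation: [1.995, 2.423, 0.005]
contact_force: [9.6, 2.2, 0.2]
opening: 0.0298
finger_force: 4.9
```

Request:
send_rows(moves=[0, 0, 0, 0, 0, 0, 0.37, 0, 0, 0, 0, 0, 0, 0.37, 0, 0, 0, 0, 0, 0, 0.37, 0, 0, 0, 0, 0, 0, 0.37, 0, 0, 0, 0, 0, 0, 0.37, 0, 0, 0, 0, 0, 0, 0.37])

```text
time_s: 9.3
ee_pos: [0.6645, 0.064, 0.3665]
orientation: [1.995, 2.423, 0.005]
contact_force: [9.3, 2.2, 0.6]
opening: 0.0297
finger_force: 4.9
```

Request:
send_rows(moves=[0, 0, 0, 0.03, 0.006, 0, 0.37, 0, 0, 0, 0.04, 0.008, 0, 0.37, 0, 0, 0, 0.03, 0.005, 0, 0.2, 0, 0, 0, 0, 0, 0, 0, 0, 0, 0, 0, 0, 0, 0])

```text
time_s: 9.8
ee_pos: [0.6736, 0.0658, 0.3656]
orientation: [-1.997, -2.425, 0.001]
contact_force: [0.6, 0.3, -0.3]
opening: 0.0458
finger_force: 0.0
```

Request:
send_rows(moves=[0, 0, 0, 0, 0, 0.1, 0, 0, 0, 0, 0, 0, 0.2, 0, 0, 0, 0, 0, 0, 0.2, 0, 0, 0, 0, 0, 0, 0.2, 0, 0, 0, 0, 0, 0, 0.2, 0, 0, 0, 0, 0, 0, 0, 0, 0, 0, 0, 0, 0, 0, 0])

```text
time_s: 10.5
ee_pos: [0.6734, 0.0658, 0.456]
orientation: [1.997, 2.425, 0.001]
contact_force: [0.2, 0.2, 0.0]
opening: 0.0473
finger_force: 0.0
```

```bash
python3 - <<'E'
from h import *
f=grab_frame("side");m=red(f)&(f["z_map"]>0);p=pts(f)
m&=(p[...,1]<.3)&(p[...,0]>.4)&(p[...,2]>.02);p=p[m];print(len(p),np.median(p,0))
cv2.imwrite("pics/s3c.png",cv2.resize(f["color"][60:260,180:420,::-1],None,fx=3,fy=3))
E
```

```text
82 [0.67332907 0.06351797 0.19658621]
```

View pics/s3c.png

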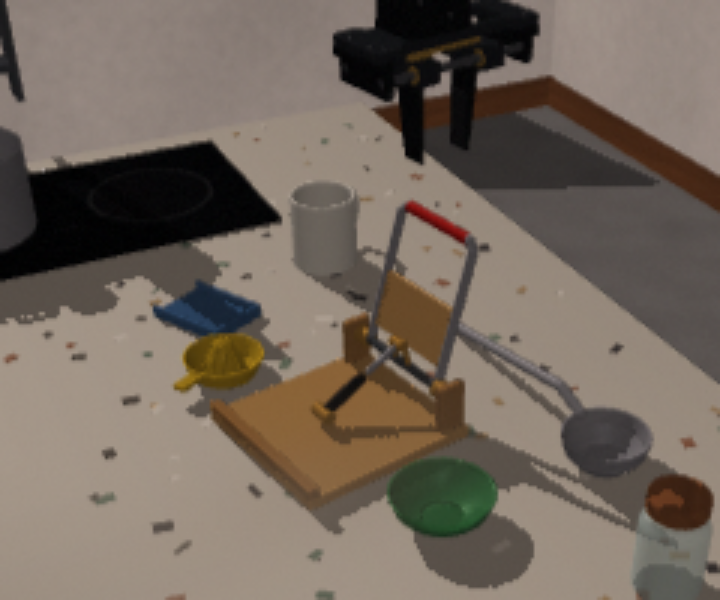

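The side crop shows the back-rest standing open, with the bar at (437,222) px. The gripper is clear above it and the bystanders are in place.

```bash
python3 -c "
from workcell import *
print(finish_job())"
```

```text
the job is handed in; nothing more can be done
None
```

The back-rest is fully open and slack: it held a steady pull of about 10 N for over a second, the gripper is clear of it, nothing else in the final view has moved, and the job is handed in.

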